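# Click the stop of a slicing guide into its round index clip and clamp it

## Task

Set the sliding stop of the slicing guide: with a fingertip, push the stop along its rail until it clicks into the notch of the clip with the round flag (not the square one) and stays there, then press the raised clamp flap on top of the stop down flat. Only push and press, gently; do not pinch the stop between the fingers, and leave the egg cup, the garlic and the match box where they are.

Things in the scene. Friction and masses are not known exactly. Their poses are not given: they have to be found in the camera images.
- guide: Slicing guide fixed to the worktop: light wooden board 84 x 260 x 14 mm, aluminium rail along its middle. Origin: centre of the underside, on the worktop. y runs along the rail, x across it away from the robot (turned up to 0.2 rad), z up. The rail and its small dark end caps (30 mm across, 8 mm thick, centred 124 mm either side of the origin) reach 26 mm above the worktop.
- stop (a joint): Place of the sliding stop along the rail, m: 0 in mid rail, grows along the guide's +y, hard ends at -0.093 and 0.093. About 1 N of drag; it stays where it is left. A spring-loaded ball pin under it drops into the notch of a clip: the pushing force rises from 1 N to about 6 to 8 N on the notch's first ridge, then falls away as the stop jumps in. Pushed on with about 7 N, it leaves the notch again.
- stop_mark (a point): Point in the stop, midway between its end plates, over the rail's centre line, 38 mm above the worktop; axes as the guide's. The stop is a grey block, 92 mm across the rail (x from -44 to +48 mm from here), 54 mm along the rail over its steel end plates, 27 to 49 mm above the worktop. The ball pin is level with this point along the rail, and so is the small pointer on the near face.
- left_plate: Steel plate over the stop's +y end: 90 mm across the rail, 4 mm thick, 27 to 49 mm above the worktop. Its outer face lies 27 mm in +y from stop_mark. The origin is not on the plate but under stop_mark, on the worktop. Pushing this plate drives the stop to -y.
- right_plate: The same plate over the stop's -y end: outer face 27 mm in -y from stop_mark, origin that of left_plate. Pushing it drives the stop to +y.
- round_clip: The clip to use, aluminium, fixed at the board's near edge, with a round flag (disc 34 mm across, tilted to face up and to the front, top 35 mm above the worktop). Origin: under the middle of its notch, on the worktop, 32 mm nearer than the rail's centre line; axes as the guide's. The stop is clicked in when stop_mark and this origin have the same y in the guide's frame. It may be on either side of the stop.
- square_clip: The other clip, the same but for a square flag, 34 x 34 mm, on the other side of the stop; not to be used. Both clips: two rounded ridges, 8 mm either side of the origin in y, form the notch; the pin meets the first ridge when stop_mark is 17 mm short of the origin, passes its top at 8 mm and then slides home by itself.
- clamp (a joint): Angle of the black clamp flap on top of the stop, rad: 0 flat, up to 0.62 raised towards the robot. It starts at 0.45 to 0.6 and stays where it is left. It turns about a pin along the guide's y, 34 mm beyond stop_mark in x, 53.5 mm above the worktop. Pressing its free end takes about 2 N until it lies on the block.
- clamp_pad (a point): Point on the flap's upper face, in mid width, 34 mm from its hinge pin: press here. The flap is 44 mm long (2 to 46 mm from the pin), 26 mm wide, 6 mm thick. Flat, its upper face is 56.5 mm above the worktop; raised, its free end is at most 85 mm above it.
- egg_cup: Cream egg cup, 48 mm across and 51 mm high, standing in front of the +y end of the guide. Origin: centre of its underside. To be left alone.
- garlic: Head of garlic, about 50 mm in size, behind the guide. Origin: centre of its underside. To be left alone.
- match_box: Match box, 37 x 56 x 17 mm, lying in front of and beyond the -y end of the guide. Origin: centre of its underside. To be left alone.
Things that resemble listed ones, but are neither listed nor needed, are in the scene too. What is shaped like the round_clip but green is not meant.

How it is judged:
By the outcome, as a careful person would: the job done as asked, in the order asked, and still so for the second after the job is handed in, with the robot touching nothing.
It also fails if it takes over 48 s, if anything falls off the work surface, if the arm or the gripper's body presses on something with over 40 N, if the wrist force passes 120 N, or if a joint passes its speed limit or range.

## Robot

A 6-joint arm with a two-finger parallel gripper is mounted at the origin on a cart in front of the work surface, level with it; the furniture and walls round the work are solid. World frame = base frame: x ahead of the robot, y to its left, z up, the work surface at z = 0. Lengths are in m, angles in rad, forces in N, time in s.
With the tool pointing down it reaches from about 0.35 to 0.775 m from the base axis. Payload 5.5 kg.
Tool frame: the origin (TCP) lies on the centre line of the jaws, within the pads' length; the fingertips stand 8 mm ahead of it and the grasp point (between the pads) lies 11 mm behind it; z points along the fingers, y is the direction in which the jaws open and shut (so a half turn about z gives the same grasp; the last joint's range is limited). The gripper opens to 85 mm and grips with 20 to 120 N. Pads are 22 mm wide; open, the fingers measure 114 mm over their backs; the gripper's body (76 mm by 85 mm) begins 54 mm behind the grasp point. The pads swing forward as they close: fully open they stand 13 mm farther back than shut.
Start: joints at [-1.297, 0.313, 0.046, 1.304, 0, 1.431], TCP at [0.231, -0.527, 0.219] pointing down, gripper open.
Joint ranges: [-2.76, 2.76], [-0.86, 1.69], [-1.03, 1.26], [-2.2, 2.34], [-1.47, 1.5], [-3.14, 3.14]. Speed limits (rad/s): [2.57, 2.57, 3.14, 3.14, 3.14, 3.14].

## Interface

Orientations are given as a unit quaternion [w, x, y, z].
In Python, from workcell import env gives the robot as it stands. The module is installed in compiled form; this text tells all that it offers.
- The arm moves only by the tool play_rows, never from a script. Its argument "steps" is a list of rows, each an object with "claw": the closure in counts, from 0 (fully open) to 255 (shut); "dp": the shift along the tool's x, y, z in m, a list of three; "angular": the turn, a rotation vector about the tool's x, y, z in degrees, a list of three. In form: [{"claw": claw, "dp": [dx, dy, dz], "angular": [wx, wy, wz]}, ...]. A call has exactly 8 rows; each row shifts and turns the commanded pose from where the row before left it, along the tool's axes as they then stand; what a row does not reach is not made up. A row lasts 1/12 s, in which the tool goes at most 41.7 mm and 7.16 degrees, less where a joint would pass 70% of its speed; a pose out of reach is approached as far as the arm can. A call is refused whole if a number of a shift passes 0.0417 or a number of a turn 7.16, either way. A call with a gripper value outside its range is refused whole. The fingers move at their own pace and stop on an object; "force" is the grip in N (left out, the last holds). Time passes only in rows, so rows that do not move let the fingers close, or fill a call up. It gives the time, the measured TCP pose, the force and the opening at its end, in the units of the state.
- env.get_state(): the state, without advancing time (a new reading comes with each control period).
- env.read_camera(name): name is "scene" or "top" or "wrist"; returns (picture, depth): 400x640x3 uint8, red, green, blue; 400x640 float32, m along the optical axis (not along the pixel's ray), 0 where there is no reading.
- env.calibration(name): a dict with "fx", "fy", "cx", "cy" (pixels), "k1" (the pictures are not rectified: a ray, as slopes to the right and down, at radius r is drawn at 1 + k1 r^2 times it, then the intrinsics apply), "world_from_camera" (4x4, takes a point from camera to world coordinates); the wrist camera has in their place "hand_eye" (4x4, takes a point from camera to tool coordinates, whose origin is the TCP and whose axes are the flange's). Camera axes: x right, y down, z forward; pixel columns grow to the right and rows downward; lengths in m; the calibration is good to about 2 mm. A picture is of the moment at which its call begins: read the wrist's pose just before it. calibration takes no time and is no camera call.
- env.hand_in(): hands the job in, once; it reports no verdict.
The state is a dict: "clock": time; "joint_pos": joint angles; "qvel": joint speeds; "tau": joint torques, N m; "tcp_pos": TCP position; "orientation": TCP orientation; "wrist_force": force on the tool from outside, world axes, zero at the start; "ft_torque": the same for the moment, N m; "finger_gap": finger opening in m.
Only numpy, scipy, OpenCV 4.12 (cv2) and the standard library are available. Lean on these libraries where they do the work, as an engineer would, in place of code of your own. Each camera call takes 0.05 s, during which the arm holds its last target. There are 200 camera calls.

## Working session

There is one attempt and no reset: what is moved stays moved. The work goes in short steps, Python scripts to look and compute and a tool call to move; the robot and the scene stay as the last step left them, time stands still between calls to the robot, and variables do not carry over. Pictures are saved under pics/ and viewed, about 8 in all and at most 12, crops included, and the job is handed in when it is done.

Besides the shell and the picture viewer there is one more tool, called after ">>>" by a JSON object that holds its "fn" and its "kwargs", one argument or row to a line. play_rows: Moves the arm, as the interface text tells. Its arguments: {"type":"object","properties":{"steps":{"type":"array","items":{"type":"object","properties":{"claw":{"type":"number"},"dp":{"type":"array","items":{"type":"number"}},"angular":{"type":"array","items":{"type":"number"}}}}},"force":{"type":"number"}},"required":["steps"]}

```bash
mkdir -p pics; cat > h.py <<'E'
import numpy as np, cv2
from workcell import env
def grab(n,tag):
    s=env.get_state(); im,d=env.read_camera(n); np.savez(f'{tag}.npz',im=im,d=d,p=s['tcp_pos'],q=s['orientation'])
    cv2.imwrite(f'pics/{tag}.png',im[:,:,::-1]); return im,d
def slopes(c,uv):
    K=np.array([[c['fx'],0,c['cx']],[0,c['fy'],c['cy']],[0,0,1]],float)
    return cv2.undistortPoints(np.array(uv,float).reshape(-1,1,2),K,np.array([c['k1'],0,0,0.])).reshape(-1,2)
def onplane(n,uv,z):
    c=env.calibration(n);T=np.array(c['world_from_camera']);s=slopes(c,uv)
    r=np.c_[s,np.ones(len(s))]@T[:3,:3].T;o=T[:3,3]
    return o+r*((z-o[2])/r[:,2])[:,None]
def bydepth(n,uv,d):
    c=env.calibration(n);T=np.array(c['world_from_camera']);s=slopes(c,uv)
    z=np.array([d[int(v),int(u)] for u,v in uv]);return (np.c_[s,np.ones(len(s))]*z[:,None])@T[:3,:3].T+T[:3,3]
E
python3 - <<'E'
from h import *
print(env.get_state())
for n in('scene','top'):
    grab(n,n);print(n,env.calibration(n))
E
```

```text
{'clock': 0.0, 'joint_pos': array([-1.29659407e+00,  3.14026681e-01,  4.50191909e-02,  1.30357968e+00,
       -2.20173472e-05,  1.43119079e+00]), 'qvel': array([ 7.89695635e-04,  1.65100990e-03,  6.04231890e-05, -3.83736646e-04,
       -9.31329718e-04,  7.50088234e-04]), 'tau': array([ 2.05478591e-04, -4.80620921e+01,  2.98536676e+01,  1.92865531e-02,
       -5.37056428e-05, -2.81146072e-06]), 'tcp_pos': array([ 0.23105042, -0.52598452,  0.21801036]), 'orientation': array([-8.92652794e-04,  9.78671245e-01,  2.05430746e-01, -7.11985745e-05]), 'wrist_force': array([-0.13144692,  0.22026252, -0.40057617]), 'ft_torque': array([ 0.03070297, -0.03163581, -0.00414762]), 'finger_gap': 0.08531859388430355}
scene {'fx': 459.79644739596483, 'fy': 459.79644739596483, 'cx': 318.08905345759706, 'cy': 198.71032579334485, 'k1': -0.08627361847320994, 'world_from_camera': array([[-0.76903354, -0.29072755,  0.56926699, -0.18118519],
       [-0.63914084,  0.33678753, -0.69142833,  0.76007036],
       [ 0.00929524, -0.89557336, -0.44481676,  0.56670599],
       [ 0.        ,  0.        ,  0.        ,  1.        ]])}
top {'fx': 394.51125928237104, 'fy': 394.51125928237104, 'cx': 317.4469800423115, 'cy': 193.07494272613354, 'k1': -0.022989528897900385, 'world_from_camera': array([[ 0.02522403, -0.99822426,  0.05396363,  0.41386133],
       [-0.99960358, -0.02450992,  0.01385445, -0.04994198],
       [-0.01250721, -0.0542917 , -0.99844678,  0.99081446],
       [ 0.        ,  0.        ,  0.        ,  1.        ]])}
```

View pics/top.png

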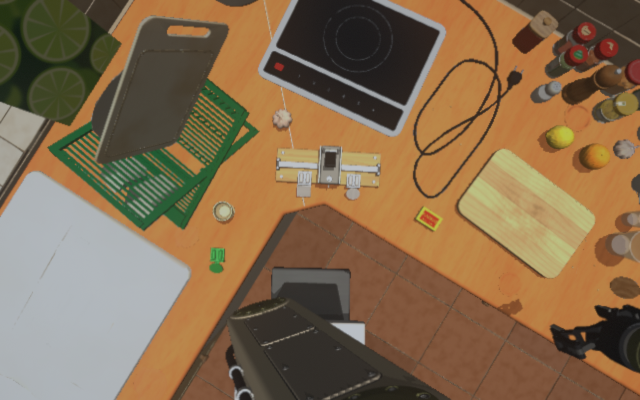

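View pics/scene.png

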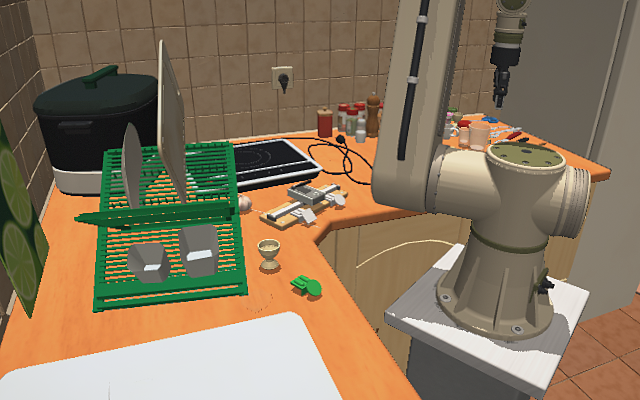

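The top view shows the guide at (328,168) with the stop at (330,165). A square-looking flag is at (303,190), a round-looking one at (353,192) and the green decoy at (217,262). The egg cup is at (223,212), the garlic at (283,119) and the match box at (429,218). The candidates for the round clip are (353,192), (303,190) and the green one at (217,262). I'll check them in one crop.

```bash
python3 - <<'E'
from h import *
a=np.load('top.npz');b=np.load('scene.npz')
A=cv2.resize(a['im'][140:212,265:393],None,fx=6,fy=6,interpolation=cv2.INTER_CUBIC)
B=cv2.resize(b['im'][175:235,255:355],None,fx=6,fy=6,interpolation=cv2.INTER_CUBIC)
cv2.imwrite('pics/crop1.png',np.vstack([A[:,:768], ])[:,:,::-1]);cv2.imwrite('pics/crop2.png',B[:,:,::-1])
E
```

```text
(no output)
```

View pics/crop1.png

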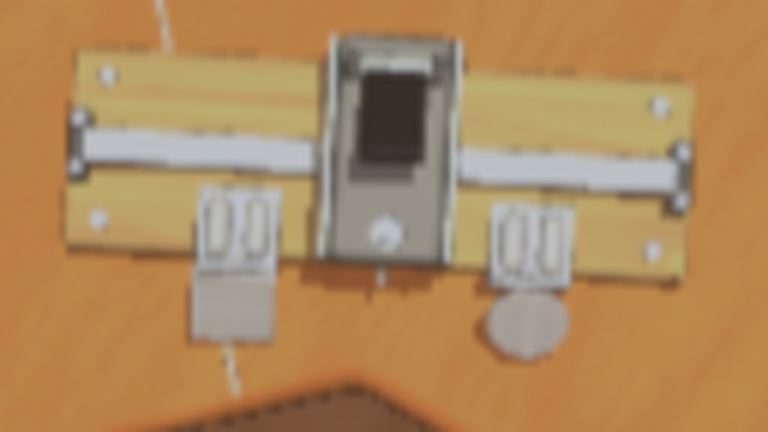

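The crop shows the round flag at crop (527,325), on the right, which is -y of the stop. The square flag is at crop (232,305), +y. So the left plate must be pushed towards -y.

```bash
python3 - <<'E'
from h import *
f=lambda l:[(u/6+265-.4,v/6+140-.4) for u,v in l]
def P(l,z): return onplane('top',f(l),z)
np.set_printoptions(precision=4,suppress=True)
b=P([(78,48),(693,82),(683,277),(66,250)],.014);print('board',b)
print('dims',np.linalg.norm(b[0]-b[1]),np.linalg.norm(b[1]-b[2]))
c=P([(79,145),(680,178)],.026);print('caps',c,np.linalg.norm(c[0]-c[1]))
O=(c[0]+c[1])/2;y=(c[0]-c[1]);y/=np.linalg.norm(y);x=np.array([y[1],-y[0],0]);print('O',O,b.mean(0),'y',y,'yaw',np.arctan2(-y[0],y[1]))
g=lambda p:np.c_[(p-O)@x,(p-O)@y]
print('plates',g(P([(336,38),(321,262),(463,40),(449,268)],.049)))
print('round notch',g(P([(534,241)],.018)),'square',g(P([(237,228)],.018)))
print('flap far/near corners',g(P([(364,72),(424,72),(360,163),(420,163)],.07)))
a=np.load('top.npz')
for uv in f([(393,110),(390,150),(385,200),(250,80),(527,325)]):print(uv,bydepth('top',[uv],a['d']))
print('egg',onplane('top',[(223,212)],.05),'garlic',onplane('top',[(283,119)],.025))
s=env.get_state();print(env.calibration('wrist'))
E
```

```text
board [[ 0.578   0.0661  0.014 ]
 [ 0.5697 -0.1899  0.014 ]
 [ 0.4885 -0.1871  0.014 ]
 [ 0.4935  0.0684  0.014 ]]
dims 0.2561076836401292 0.08129183350042588
caps [[ 0.5359  0.063   0.026 ]
 [ 0.5282 -0.1835  0.026 ]] 0.24661031781606368
O [ 0.532  -0.0603  0.026 ] [ 0.5324 -0.0606  0.014 ] y [0.0314 0.9995 0.    ] yaw -0.031376688262435
plates [[ 0.0459  0.0201]
 [-0.0444  0.021 ]
 [ 0.0479 -0.0308]
 [-0.0439 -0.0301]]
round notch [[-0.0284 -0.0656]] square [[-0.0298  0.0569]]
flap far/near corners [[ 0.0294  0.0081]
 [ 0.0307 -0.0154]
 [-0.0064  0.0077]
 [-0.0051 -0.0157]]
(330.1, 157.93333333333334) [[ 0.5482 -0.0649  0.0617]]
(329.6, 164.6) [[ 0.5302 -0.0639  0.078 ]]
(328.7666666666667, 172.93333333333334) [[ 0.5137 -0.0628  0.0493]]
(306.2666666666667, 152.93333333333334) [[ 0.5666 -0.0059  0.0115]]
(352.43333333333334, 193.76666666666665) [[ 0.4665 -0.1223  0.0247]]
egg [[0.4138 0.1879 0.05  ]] garlic [[0.6481 0.0536 0.025 ]]
{'fx': 357.4946606135811, 'fy': 357.4946606135811, 'cx': 321.8802896945308, 'cy': 200.67370585581995, 'k1': -0.06646231977785452, 'hand_eye': array([[ 0.0009, -0.9461, -0.3238,  0.0834],
       [ 1.    ,  0.0008,  0.0004,  0.0004],
       [-0.0001, -0.3238,  0.9461, -0.1546],
       [ 0.    ,  0.    ,  0.    ,  1.    ]])}
```

>>> {"fn": "play_rows", "kwargs": {
  "steps": [
    {"claw": 255, "dp": [0, 0, 0], "angular": [0, 0, 6.4]},
    {"claw": 255, "dp": [0, 0, 0], "angular": [0, 0, 6.4]},
    {"claw": 255, "dp": [0, 0, 0], "angular": [0, 0, 6.4]},
    {"claw": 255, "dp": [0, 0, 0], "angular": [0, 0, 6.3]},
    {"claw": 255, "dp": [0.016, -0.03, 0], "angular": [0, 0, 0]},
    {"claw": 255, "dp": [0.016, -0.03, 0], "angular": [0, 0, 0]},
    {"claw": 255, "dp": [0.016, -0.03, 0], "angular": [0, 0, 0]},
    {"claw": 255, "dp": [0.016, -0.03, 0], "angular": [0, 0, 0]}
  ],
  "force": 30
}}

```text
clock: 0.77
tcp_pos: [0.2991, -0.4071, 0.2183]
orientation: [-0.001, 1.0, -0.016, -0.0]
wrist_force: [0.3, -0.3, -0.7]
finger_gap: 0.0003
```

>>> {"fn": "play_rows", "kwargs": {
  "steps": [
    {"claw": 255, "dp": [0.016, -0.03, 0], "angular": [0, 0, 0]},
    {"claw": 255, "dp": [0.016, -0.03, 0], "angular": [0, 0, 0]},
    {"claw": 255, "dp": [0.016, -0.03, 0], "angular": [0, 0, 0]},
    {"claw": 255, "dp": [0.016, -0.03, 0], "angular": [0, 0, 0]},
    {"claw": 255, "dp": [0.016, -0.03, 0], "angular": [0, 0, 0]},
    {"claw": 255, "dp": [0.016, -0.03, 0], "angular": [0, 0, 0]},
    {"claw": 255, "dp": [0.016, -0.03, 0], "angular": [0, 0, 0]},
    {"claw": 255, "dp": [0, 0, 0], "angular": [0, 0, 0]}
  ]
}}

```text
clock: 1.43
tcp_pos: [0.4189, -0.1974, 0.2187]
orientation: [-0.001, 1.0, -0.013, 0.0]
wrist_force: [-0.4, -0.8, 0.6]
finger_gap: 0.0002
```

>>> {"fn": "play_rows", "kwargs": {
  "steps": [
    {"claw": 255, "dp": [0.0155, -0.0285, 0], "angular": [0, 0, 0]},
    {"claw": 255, "dp": [0.0155, -0.0285, 0], "angular": [0, 0, 0]},
    {"claw": 255, "dp": [0.0155, -0.0285, 0], "angular": [0, 0, 0]},
    {"claw": 255, "dp": [0.0155, -0.0285, 0], "angular": [0, 0, 0]},
    {"claw": 255, "dp": [0.0155, -0.0285, 0], "angular": [0, 0, 0]},
    {"claw": 255, "dp": [0.0155, -0.0285, 0], "angular": [0, 0, 0]},
    {"claw": 255, "dp": [0.0155, -0.0285, 0], "angular": [0, 0, 0]},
    {"claw": 255, "dp": [0, 0, 0], "angular": [0, 0, 0]}
  ]
}}

```text
clock: 2.1
tcp_pos: [0.5341, -0.0026, 0.2182]
orientation: [-0.001, 1.0, -0.013, 0.0]
wrist_force: [-0.4, -0.5, 0.1]
finger_gap: -0.0
```

```bash
python3 - <<'E'
from h import *
grab('wrist','w1');print(env.get_state()['tcp_pos'],env.get_state()['wrist_force'])
E
```

```text
[ 0.53281786 -0.00443533  0.2181703 ] [-0.09508777 -0.80293553 -0.77114256]
```

View pics/w1.png

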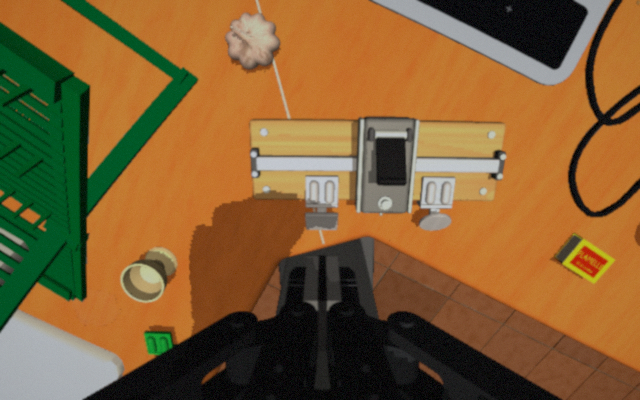

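The wrist view shows the end caps at about (254,163) and (501,164), the stop between columns 358 and 418, the round clip's notch at (437,190) and the square clip's at (322,190). Garlic, cup and box are clear.

```bash
cat >> h.py <<'E'
from scipy.spatial.transform import Rotation as R
def wplane(tag,uv,z):
    a=np.load(tag+'.npz');c=env.calibration('wrist');H=np.array(c['hand_eye']);T=np.eye(4)
    T[:3,:3]=R.from_quat(np.roll(a['q'],-1)).as_matrix();T[:3,3]=a['p'];T=T@H
    r=np.c_[slopes(c,uv),np.ones(len(uv))]@T[:3,:3].T;o=T[:3,3]
    return o+r*((z-o[2])/r[:,2])[:,None]
E
python3 - <<'E'
from h import *
np.set_printoptions(precision=4,suppress=True)
c=wplane('w1',[(254,163),(501,164.5)],.026);O=c.mean(0);y=c[0]-c[1];L=np.linalg.norm(y);y/=L;x=np.array([y[1],-y[0],0])
print(c,L,'O',O,'yaw',np.arctan2(-y[0],y[1]))
g=lambda p:np.c_[(p-O)@x,(p-O)@y]
print(g(wplane('w1',[(359,118),(362,212),(418,120),(412,213)],.049)))
print('sq',g(wplane('w1',[(322,190)],.018)),'rd',g(wplane('w1',[(437.5,190)],.018)))
E
```

```text
[[ 0.5403  0.0645  0.026 ]
 [ 0.5331 -0.1833  0.026 ]] 0.2479422368615605 O [ 0.5367 -0.0594  0.026 ] yaw -0.02917617356928511
[[ 0.0465  0.0236]
 [-0.0428  0.0175]
 [ 0.0453 -0.0294]
 [-0.0437 -0.0313]]
sq [[-0.0303  0.0563]] rd [[-0.0297 -0.0644]]
```

>>> {"fn": "play_rows", "kwargs": {
  "steps": [
    {"claw": 255, "dp": [0, 0, 0.03], "angular": [0, 0, 0]},
    {"claw": 255, "dp": [0, 0, 0.03], "angular": [0, 0, 0]},
    {"claw": 255, "dp": [0, 0, 0.03], "angular": [0, 0, 0]},
    {"claw": 255, "dp": [0, 0, 0.03], "angular": [0, 0, 0]},
    {"claw": 255, "dp": [0, 0, 0.03], "angular": [0, 0, 0]},
    {"claw": 255, "dp": [0, 0, 0], "angular": [-5, 0, 0]},
    {"claw": 255, "dp": [0, 0, 0], "angular": [-5, 0, 0]},
    {"claw": 255, "dp": [0, 0, 0], "angular": [-5, 0, 0]}
  ]
}}

```text
clock: 2.82
tcp_pos: [0.5311, -0.0137, 0.0684]
orientation: [0.13, 0.991, -0.012, -0.002]
wrist_force: [-0.1, -0.2, 0.1]
finger_gap: -0.0002
```

>>> {"fn": "play_rows", "kwargs": {
  "steps": [
    {"claw": 255, "dp": [0, -0.0032, 0.012], "angular": [0, 0, 0]},
    {"claw": 255, "dp": [0, -0.0032, 0.012], "angular": [0, 0, 0]},
    {"claw": 255, "dp": [0, 0, 0], "angular": [0, 0, 0]},
    {"claw": 255, "dp": [0, 0, 0], "angular": [0, 0, 0]},
    {"claw": 255, "dp": [0, 0, 0], "angular": [0, 0, 0]},
    {"claw": 255, "dp": [0, 0, 0], "angular": [0, 0, 0]},
    {"claw": 255, "dp": [0, 0, 0], "angular": [0, 0, 0]},
    {"claw": 255, "dp": [0, 0, 0], "angular": [0, 0, 0]}
  ]
}}

```text
clock: 3.48
tcp_pos: [0.5325, -0.0123, 0.0447]
orientation: [0.128, 0.992, -0.011, -0.001]
wrist_force: [-0.2, 0.2, 0.3]
finger_gap: 0.0003
```

>>> {"fn": "play_rows", "kwargs": {
  "steps": [
    {"claw": 255, "dp": [0, 0.00483, 0.00129], "angular": [0, 0, 0]},
    {"claw": 255, "dp": [0, 0.00483, 0.00129], "angular": [0, 0, 0]},
    {"claw": 255, "dp": [0, 0.00483, 0.00129], "angular": [0, 0, 0]},
    {"claw": 255, "dp": [0, 0.00483, 0.00129], "angular": [0, 0, 0]},
    {"claw": 255, "dp": [0, 0.00483, 0.00129], "angular": [0, 0, 0]},
    {"claw": 255, "dp": [0, 0.00483, 0.00129], "angular": [0, 0, 0]},
    {"claw": 255, "dp": [0, 0.00483, 0.00129], "angular": [0, 0, 0]},
    {"claw": 255, "dp": [0, 0, 0], "angular": [0, 0, 0]}
  ]
}}

```text
clock: 4.15
tcp_pos: [0.5312, -0.0479, 0.0439]
orientation: [0.128, 0.992, -0.012, -0.001]
wrist_force: [0.3, -0.2, -0.6]
finger_gap: -0.0
```

```bash
python3 - <<'E'
from h import *
grab('top','t2');im,d=grab('wrist','w2');print(env.get_state()['tcp_pos'],env.get_state()['wrist_force'])
a=np.load('t2.npz')['im'][140:212,265:393]
cv2.imwrite('pics/c2.png',np.vstack([cv2.resize(a,(768,432),interpolation=cv2.INTER_CUBIC)[::2,::2],im[80:300,130:514]])[:,:,::-1])
E
```

```text
[ 0.53122564 -0.04726987  0.04388439] [0.24873683 0.42161504 0.02695128]
```

View pics/c2.png

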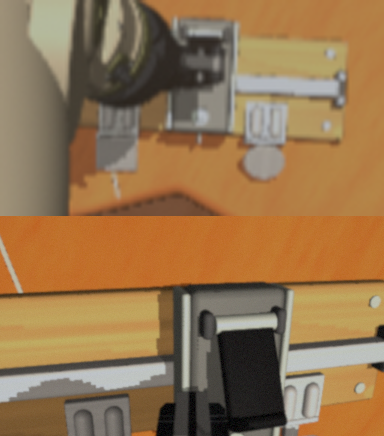

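The top crop shows the stop moved only a few mm (half-scale plates at columns 168–236). In the wrist crop the finger is at the bottom by the left plate. I'll measure the stop and the finger's contact before going on.

```bash
python3 - <<'E'
from h import *
np.set_printoptions(precision=4,suppress=True)
O=np.array([.534,-.060,0]);y=np.array([.030,.9995,0]);x=np.array([y[1],-y[0],0])
g=lambda p:np.c_[(p-O)@x,(p-O)@y]
t=np.load('t2.npz')
print('tcp',g(t['p'][None]))
f=lambda l:[(u/3+265-.4,v/3+140-.4) for u,v in l]
print('right plate, top cam',g(onplane('top',f([(237,22),(232,132)]),.049)))
print('near-left corner',g(onplane('top',f([(168,128)]),.049)))
w=lambda l:[(u+130,v-216+80) for u,v in l]
print('wrist L far corner,R far',g(wplane('w2',w([(177,293),(293,291)]),.049)))
cv2.imwrite('pics/w2crop.png',cv2.resize(np.load('w2.npz')['im'][140:400,240:500],None,fx=2.3,fy=2.3,interpolation=cv2.INTER_CUBIC)[:,:,::-1])
E
```

```text
tcp [[-0.0031  0.012 ]]
right plate, top cam [[ 0.0445 -0.0356]
 [-0.044  -0.0362]]
near-left corner [[-0.0436  0.0149]]
wrist L far corner,R far [[ 0.0493  0.0202]
 [ 0.0478 -0.0344]]
```

View pics/w2crop.png

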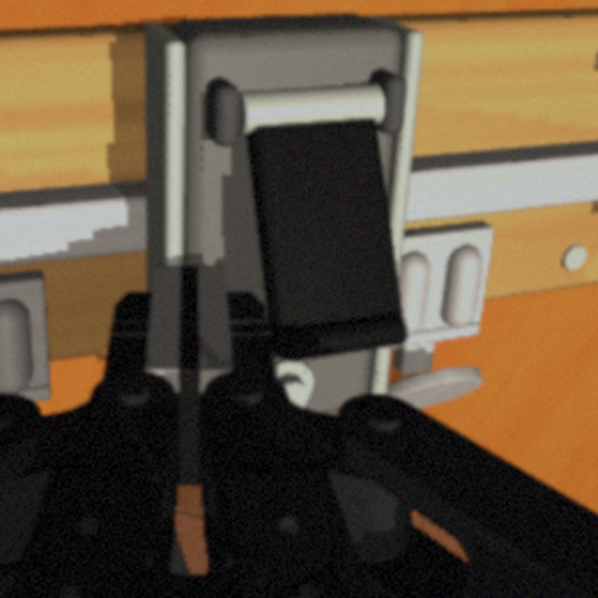

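The close crop shows the fingertips at about (190,270) overlapping the left plate. I'll use depth to tell whether the tip is in front of the plate or above it.

```bash
python3 - <<'E'
from h import *
np.set_printoptions(precision=4,suppress=True)
O=np.array([.534,-.060,0]);y=np.array([.030,.9995,0]);x=np.array([y[1],-y[0],0])
a=np.load('w2.npz');c=env.calibration('wrist');T=np.eye(4);T[:3,:3]=R.from_quat(np.roll(a['q'],-1)).as_matrix();T[:3,3]=a['p'];H=np.array(c['hand_eye'])
for u,v in [(175,60),(175,150),(175,240),(205,170),(300,180),(320,260),(165,280),(190,262),(190,300),(215,290),(165,330),(215,330),(190,350),(165,365),(215,365),(130,310),(245,310),(190,420)]:
    U,V=240+u/2.3,140+v/2.3; z=a['d'][int(V),int(U)]
    pc=np.r_[slopes(c,[(U,V)])[0],1]*z; pt=H[:3,:3]@pc+H[:3,3]; p=T[:3,:3]@pt+T[:3,3]
    print((u,v),'tool',pt,'guide',np.r_[(p-O)@x,(p-O)@y,p[2]])
E
```

```text
(175, 60) tool [ 0.0485 -0.0022 -0.0067] guide [0.0453 0.0165 0.0498]
(175, 150) tool [ 0.0306 -0.0022 -0.0056] guide [0.0274 0.0162 0.0487]
(175, 240) tool [ 0.011  -0.0023 -0.0046] guide [0.0078 0.0159 0.0477]
(205, 170) tool [ 0.0257  0.0036 -0.0036] guide [0.0225 0.01   0.0483]
(300, 180) tool [ 0.0275  0.021  -0.0134] guide [ 0.0244 -0.0043  0.0621]
(320, 260) tool [ 0.0147  0.0243 -0.0207] guide [ 0.0117 -0.0057  0.07  ]
(165, 280) tool [ 0.0113 -0.0039 -0.0218] guide [0.0081 0.0218 0.064 ]
(190, 262) tool [ 0.0051  0.0007 -0.0028] guide [0.0019 0.0125 0.0468]
(190, 300) tool [ 0.0105  0.0006 -0.0276] guide [0.0073 0.0189 0.0707]
(215, 290) tool [ 0.0111  0.0051 -0.0251] guide [0.0079 0.0139 0.0694]
(165, 330) tool [ 0.0105 -0.0035 -0.0374] guide [0.0073 0.0254 0.0792]
(215, 330) tool [ 0.0109  0.0047 -0.038 ] guide [0.0077 0.0176 0.0818]
(190, 350) tool [ 0.0107  0.0006 -0.0434] guide [0.0074 0.023  0.086 ]
(165, 365) tool [ 0.011  -0.0032 -0.048 ] guide [0.0077 0.0278 0.0895]
(215, 365) tool [ 0.0109  0.0044 -0.0479] guide [0.0077 0.0204 0.0913]
(130, 310) tool [ 0.0068 -0.0102 -0.0248] guide [0.0035 0.0286 0.0652]
(245, 310) tool [ 0.0071  0.0105 -0.0252] guide [0.0039 0.0087 0.0709]
(190, 420) tool [ 0.0019  0.0006 -0.0493] guide [-0.0014  0.0244  0.0917]
```

```bash
python3 - <<'E'
from h import *
im,d=grab('scene','s2')
cv2.imwrite('pics/s2c.png',cv2.resize(im[150:235,240:360],None,fx=6,fy=6,interpolation=cv2.INTER_CUBIC)[:,:,::-1])
E
```

```text
(no output)
```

View pics/s2c.png

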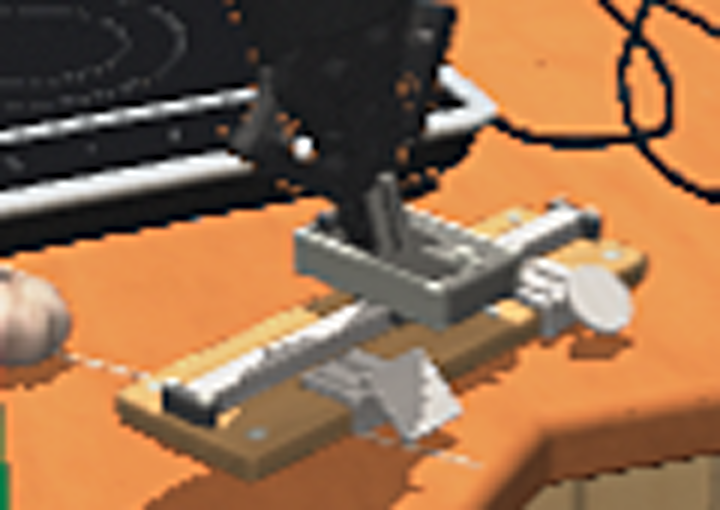

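The scene crop shows the finger above the stop (crop (385,230)) and the left plate's face clear, so the tip sits higher than I assumed. I'll measure the true tip from w1's depth.

```bash
python3 - <<'E'
from h import *
np.set_printoptions(precision=4,suppress=True)
a=np.load('w1.npz');c=env.calibration('wrist');H=np.array(c['hand_eye'])
def show(u):
  for v in range(236,300,4):
    z=a['d'][v,u];pt=H[:3,:3]@(np.r_[slopes(c,[(u,v)])[0],1]*z)+H[:3,3];print(u,v,pt,a['im'][v,u])
show(322);show(312);show(334)
E
```

```text
322 236 [-0.0861  0.0006  0.2174] [195 163 128]
322 240 [-0.0916  0.0006  0.2186] [193 170 139]
322 244 [-0.0971  0.0006  0.2195] [194 124  73]
322 248 [-0.4238  0.0013  0.8665] [95 58 36]
322 252 [-0.4251  0.0013  0.8415] [48 45 44]
322 256 [ 0.0114  0.0004 -0.0168] [19 19 20]
322 260 [ 0.011   0.0004 -0.0197] [11 15 18]
322 264 [ 0.0114  0.0004 -0.024 ] [15 15 16]
322 268 [ 0.0113  0.0004 -0.027 ] [14  5  8]
322 272 [ 0.0103  0.0004 -0.0285] [14 11 11]
322 276 [ 0.0117  0.0004 -0.034 ] [0 6 0]
322 280 [ 0.0113  0.0004 -0.0362] [15 16 15]
322 284 [ 0.0112  0.0004 -0.0389] [ 8 11 15]
322 288 [ 0.0112  0.0004 -0.0415] [1 0 3]
322 292 [ 0.0108  0.0004 -0.0436] [0 0 0]
322 296 [ 0.011   0.0004 -0.0464] [7 3 9]
312 236 [-0.0866 -0.0108  0.2186] [198 125  50]
312 240 [-0.0914 -0.0108  0.2181] [197 123  50]
312 244 [-0.0967 -0.0109  0.2185] [195 124  51]
312 248 [-0.1019 -0.0109  0.2188] [195 112  46]
312 252 [-0.424  -0.0296  0.8393] [50 50 44]
312 256 [ 0.0111 -0.0039 -0.0164] [57 57 50]
312 260 [ 0.0115 -0.0038 -0.0207] [49 50 45]
312 264 [ 0.0117 -0.0037 -0.0245] [47 43 43]
312 268 [ 0
[... 377 characters left out ...]
218 ] [198 122  50]
334 240 [-0.0913  0.0144  0.218 ] [198 113  44]
334 244 [-0.0989  0.0146  0.2233] [139  76  35]
334 248 [-0.4235  0.0393  0.8659] [49 44 42]
334 252 [-0.4237  0.0384  0.8387] [52 48 46]
334 256 [ 0.0113  0.0056 -0.0167] [60 57 53]
334 260 [ 0.0113  0.0054 -0.0203] [66 64 59]
334 264 [ 0.0116  0.0053 -0.0243] [66 66 63]
334 268 [ 0.0108  0.0053 -0.0262] [63 62 58]
334 272 [ 0.0112  0.0051 -0.03  ] [66 65 59]
334 276 [ 0.0112  0.005  -0.033 ] [68 63 62]
334 280 [ 0.0117  0.0049 -0.0368] [66 65 60]
334 284 [ 0.0107  0.0049 -0.0381] [50 49 46]
334 288 [ 0.0114  0.0048 -0.0418] [48 47 45]
334 292 [ 0.0111  0.0047 -0.0439] [52 52 49]
334 296 [ 0.0113  0.0046 -0.0468] [52 48 46]
```

Measured: the shut fingertips end about 16 mm *behind* the reported TCP (tool z ≈ -0.016), half-thickness about 8 mm. So the finger passed over the plate and nudged the stop about 4 mm through the flap's side. I'll back off and go lower, watching the force.

>>> {"fn": "play_rows", "kwargs": {
  "steps": [
    {"claw": 255, "dp": [0, -0.00483, -0.00129], "angular": [0, 0, 0]},
    {"claw": 255, "dp": [0, -0.00483, -0.00129], "angular": [0, 0, 0]},
    {"claw": 255, "dp": [0, -0.00483, -0.00129], "angular": [0, 0, 0]},
    {"claw": 255, "dp": [0, -0.00483, -0.00129], "angular": [0, 0, 0]},
    {"claw": 255, "dp": [0, -0.00483, -0.00129], "angular": [0, 0, 0]},
    {"claw": 255, "dp": [0, -0.00104, 0.00386], "angular": [0, 0, 0]},
    {"claw": 255, "dp": [0, -0.00104, 0.00386], "angular": [0, 0, 0]},
    {"claw": 255, "dp": [0, -0.00104, 0.00386], "angular": [0, 0, 0]}
  ]
}}

```text
clock: 4.97
tcp_pos: [0.5318, -0.0217, 0.0315]
orientation: [0.128, 0.992, -0.011, -0.001]
wrist_force: [0.1, 0.2, 0.2]
finger_gap: 0.0
```

>>> {"fn": "play_rows", "kwargs": {
  "steps": [
    {"claw": 255, "dp": [0, -0.00078, 0.0029], "angular": [0, 0, 0]},
    {"claw": 255, "dp": [0, 0, 0], "angular": [0, 0, 0]},
    {"claw": 255, "dp": [0, 0, 0], "angular": [0, 0, 0]},
    {"claw": 255, "dp": [0, 0, 0], "angular": [0, 0, 0]},
    {"claw": 255, "dp": [0, 0, 0], "angular": [0, 0, 0]},
    {"claw": 255, "dp": [0, 0, 0], "angular": [0, 0, 0]},
    {"claw": 255, "dp": [0, 0, 0], "angular": [0, 0, 0]},
    {"claw": 255, "dp": [0, 0, 0], "angular": [0, 0, 0]}
  ]
}}

```text
clock: 5.63
tcp_pos: [0.532, -0.0219, 0.0291]
orientation: [0.128, 0.992, -0.011, -0.001]
wrist_force: [-1.2, -0.8, 0.8]
finger_gap: 0.0
```

>>> {"fn": "play_rows", "kwargs": {
  "steps": [
    {"claw": 255, "dp": [0, -0.00078, 0.0029], "angular": [0, 0, 0]},
    {"claw": 255, "dp": [0, -0.00078, 0.0029], "angular": [0, 0, 0]},
    {"claw": 255, "dp": [0, 0, 0], "angular": [0, 0, 0]},
    {"claw": 255, "dp": [0, 0, 0], "angular": [0, 0, 0]},
    {"claw": 255, "dp": [0, 0, 0], "angular": [0, 0, 0]},
    {"claw": 255, "dp": [0, 0, 0], "angular": [0, 0, 0]},
    {"claw": 255, "dp": [0, 0, 0], "angular": [0, 0, 0]},
    {"claw": 255, "dp": [0, 0, 0], "angular": [0, 0, 0]}
  ]
}}

```text
clock: 6.3
tcp_pos: [0.5319, -0.0218, 0.0231]
orientation: [0.128, 0.992, -0.011, -0.001]
wrist_force: [-0.0, 0.4, -0.5]
finger_gap: -0.0001
```

```bash
python3 - <<'E'
from h import *
im,d=grab('scene','s3');im2,_=grab('wrist','w3');print(env.get_state()['tcp_pos'],env.get_state()['wrist_force'])
a=cv2.resize(im[150:235,240:360],None,fx=5,fy=5,interpolation=cv2.INTER_CUBIC)
b=cv2.resize(im2[140:310,200:340],None,fx=1.3,fy=2.5)[:425]
b=cv2.resize(im2[130:340,240:340],(200,425))
cv2.imwrite('pics/s3c.png',np.hstack([a,b])[:,:,::-1])
E
```

```text
[ 0.53190809 -0.02180096  0.02304766] [0.26700307 0.29181505 0.32513856]
```

View pics/s3c.png

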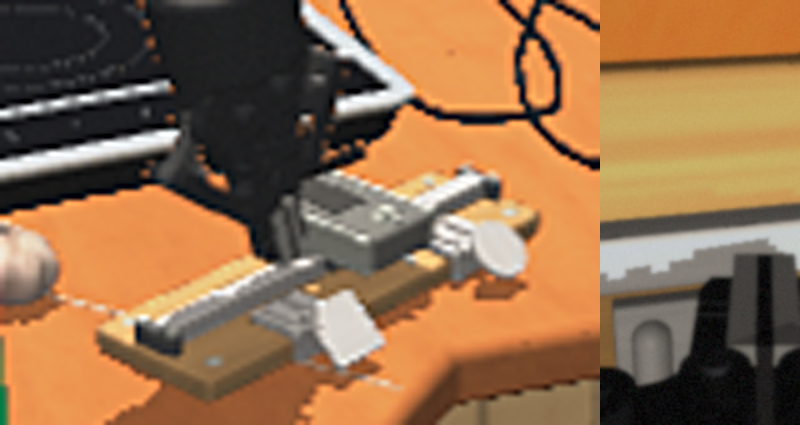

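The finger now stands in front of the left plate (crop (290,225)) with its tip below the plate's top, so I can push.

>>> {"fn": "play_rows", "kwargs": {
  "steps": [
    {"claw": 255, "dp": [0, 0.0029, 0.00078], "angular": [0, 0, 0]},
    {"claw": 255, "dp": [0, 0.0029, 0.00078], "angular": [0, 0, 0]},
    {"claw": 255, "dp": [0, 0.0029, 0.00078], "angular": [0, 0, 0]},
    {"claw": 255, "dp": [0, 0.0029, 0.00078], "angular": [0, 0, 0]},
    {"claw": 255, "dp": [0, 0.0029, 0.00078], "angular": [0, 0, 0]},
    {"claw": 255, "dp": [0, 0.0029, 0.00078], "angular": [0, 0, 0]},
    {"claw": 255, "dp": [0, 0.0029, 0.00078], "angular": [0, 0, 0]},
    {"claw": 255, "dp": [0, 0.0029, 0.00078], "angular": [0, 0, 0]}
  ]
}}

```text
clock: 7.07
tcp_pos: [0.5312, -0.0461, 0.0228]
orientation: [0.128, 0.992, -0.011, -0.002]
wrist_force: [0.1, 1.7, 0.4]
finger_gap: 0.0001
```

>>> {"fn": "play_rows", "kwargs": {
  "steps": [
    {"claw": 255, "dp": [0, 0.0029, 0.00078], "angular": [0, 0, 0]},
    {"claw": 255, "dp": [0, 0.0029, 0.00078], "angular": [0, 0, 0]},
    {"claw": 255, "dp": [0, 0.0029, 0.00078], "angular": [0, 0, 0]},
    {"claw": 255, "dp": [0, 0.0029, 0.00078], "angular": [0, 0, 0]},
    {"claw": 255, "dp": [0, 0.0029, 0.00078], "angular": [0, 0, 0]},
    {"claw": 255, "dp": [0, 0.0029, 0.00078], "angular": [0, 0, 0]},
    {"claw": 255, "dp": [0, 0.0029, 0.00078], "angular": [0, 0, 0]},
    {"claw": 255, "dp": [0, 0.0029, 0.00078], "angular": [0, 0, 0]}
  ]
}}

```text
clock: 7.73
tcp_pos: [0.5307, -0.0702, 0.0227]
orientation: [0.128, 0.992, -0.011, -0.002]
wrist_force: [-0.8, 1.1, 0.5]
finger_gap: -0.0003
```

>>> {"fn": "play_rows", "kwargs": {
  "steps": [
    {"claw": 255, "dp": [0, 0.00145, 0.00039], "angular": [0, 0, 0]},
    {"claw": 255, "dp": [0, 0.00145, 0.00039], "angular": [0, 0, 0]},
    {"claw": 255, "dp": [0, 0.00145, 0.00039], "angular": [0, 0, 0]},
    {"claw": 255, "dp": [0, 0.00145, 0.00039], "angular": [0, 0, 0]},
    {"claw": 255, "dp": [0, 0.00145, 0.00039], "angular": [0, 0, 0]},
    {"claw": 255, "dp": [0, 0.00145, 0.00039], "angular": [0, 0, 0]},
    {"claw": 255, "dp": [0, 0, 0], "angular": [0, 0, 0]},
    {"claw": 255, "dp": [0, 0, 0], "angular": [0, 0, 0]}
  ]
}}

```text
clock: 8.4
tcp_pos: [0.5305, -0.0786, 0.0227]
orientation: [0.128, 0.992, -0.011, -0.001]
wrist_force: [-0.5, 2.9, 1.6]
finger_gap: -0.0
```

```bash
python3 - <<'E'
from h import *
np.set_printoptions(precision=4,suppress=True)
im,_=grab('wrist','w4');grab('top','t4');print(env.get_state()['tcp_pos'],env.get_state()['wrist_force'])
a=cv2.resize(np.load('t4.npz')['im'][140:212,300:393],None,fx=6,fy=6,interpolation=cv2.INTER_CUBIC)
cv2.imwrite('pics/t4c.png',a[:,:,::-1])
E
```

```text
[ 0.5304 -0.0788  0.0226] [-1.6021  3.0809  2.0109]
```

View pics/t4c.png

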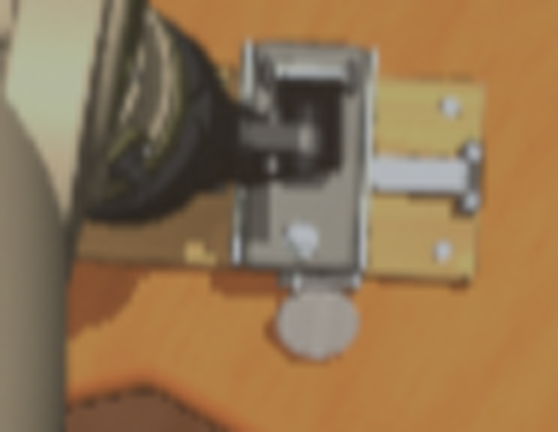

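The force has risen to 3 N, so the pin is on the first ridge. The crop shows the plates at columns 236–366 and the round flag at 317.

```bash
python3 - <<'E'
from h import *
O=np.array([.534,-.060,0]);y=np.array([.030,.9995,0]);x=np.array([y[1],-y[0],0])
f=lambda l:[(u/6+300-.4,v/6+140-.4) for u,v in l]
p=onplane('top',f([(367,270),(378,50),(234,262),(248,42)]),.049);print(np.c_[(p-O)@x,(p-O)@y])
E
```

```text
[[-0.04398334 -0.08127654]
 [ 0.04453203 -0.08135051]
 [-0.04366787 -0.02820616]
 [ 0.04497414 -0.02919716]]
```

>>> {"fn": "play_rows", "kwargs": {
  "steps": [
    {"claw": 255, "dp": [0, 0.00097, 0.00026], "angular": [0, 0, 0]},
    {"claw": 255, "dp": [0, 0.00097, 0.00026], "angular": [0, 0, 0]},
    {"claw": 255, "dp": [0, 0.00097, 0.00026], "angular": [0, 0, 0]},
    {"claw": 255, "dp": [0, 0, 0], "angular": [0, 0, 0]},
    {"claw": 255, "dp": [0, 0, 0], "angular": [0, 0, 0]},
    {"claw": 255, "dp": [0, 0, 0], "angular": [0, 0, 0]},
    {"claw": 255, "dp": [0, 0, 0], "angular": [0, 0, 0]},
    {"claw": 255, "dp": [0, 0, 0], "angular": [0, 0, 0]}
  ]
}}

```text
clock: 9.17
tcp_pos: [0.5307, -0.0821, 0.0227]
orientation: [0.129, 0.992, -0.011, -0.001]
wrist_force: [-0.1, 0.3, 0.1]
finger_gap: 0.0001
```

Force dropped to 0, which suggests the click. I'll back off and raise, then check.

>>> {"fn": "play_rows", "kwargs": {
  "steps": [
    {"claw": 255, "dp": [0, -0.0058, -0.00156], "angular": [0, 0, 0]},
    {"claw": 255, "dp": [0, -0.0097, -0.0026], "angular": [0, 0, 0]},
    {"claw": 255, "dp": [0, -0.0097, -0.0026], "angular": [0, 0, 0]},
    {"claw": 255, "dp": [0, 0.0078, -0.029], "angular": [0, 0, 0]},
    {"claw": 255, "dp": [0, 0.0078, -0.029], "angular": [0, 0, 0]},
    {"claw": 255, "dp": [0, 0.0078, -0.029], "angular": [5, 0, 0]},
    {"claw": 255, "dp": [0, 0, -0.03], "angular": [5, 0, 0]},
    {"claw": 255, "dp": [0, 0, -0.02], "angular": [5, 0, 0]}
  ]
}}

```text
clock: 9.83
tcp_pos: [0.5325, -0.0474, 0.1661]
orientation: [-0.004, 1.0, -0.01, 0.002]
wrist_force: [0.2, -0.1, -0.5]
finger_gap: -0.0002
```

>>> {"fn": "play_rows", "kwargs": {
  "steps": [
    {"claw": 255, "dp": [0, 0, 0], "angular": [0, 0, 0]},
    {"claw": 255, "dp": [0, 0, 0], "angular": [0, 0, 0]},
    {"claw": 255, "dp": [0, 0, 0], "angular": [0, 0, 0]},
    {"claw": 255, "dp": [0, 0, 0], "angular": [0, 0, 0]},
    {"claw": 255, "dp": [0, 0, 0], "angular": [0, 0, 0]},
    {"claw": 255, "dp": [0, 0, 0], "angular": [0, 0, 0]},
    {"claw": 255, "dp": [0, 0, 0], "angular": [0, 0, 0]},
    {"claw": 255, "dp": [0, 0, 0], "angular": [0, 0, 0]}
  ]
}}

```text
clock: 10.5
tcp_pos: [0.531, -0.0491, 0.1619]
orientation: [-0.002, 1.0, -0.011, -0.0]
wrist_force: [-0.2, 0.4, 0.3]
finger_gap: 0.0004
```

```bash
python3 - <<'E'
from h import *
im,_=grab('wrist','w5');print(env.get_state()['tcp_pos'],env.get_state()['orientation'],env.get_state()['wrist_force'])
cv2.imwrite('pics/w5c.png',cv2.resize(im[60:260,300:560],None,fx=3,fy=3,interpolation=cv2.INTER_CUBIC)[:,:,::-1])
E
```

```text
[ 0.53107157 -0.04926471  0.16201854] [-2.22359010e-03  9.99936760e-01 -1.10209465e-02 -2.66948282e-04] [ 0.71655505 -0.41557124 -0.20266783]
```

View pics/w5c.png

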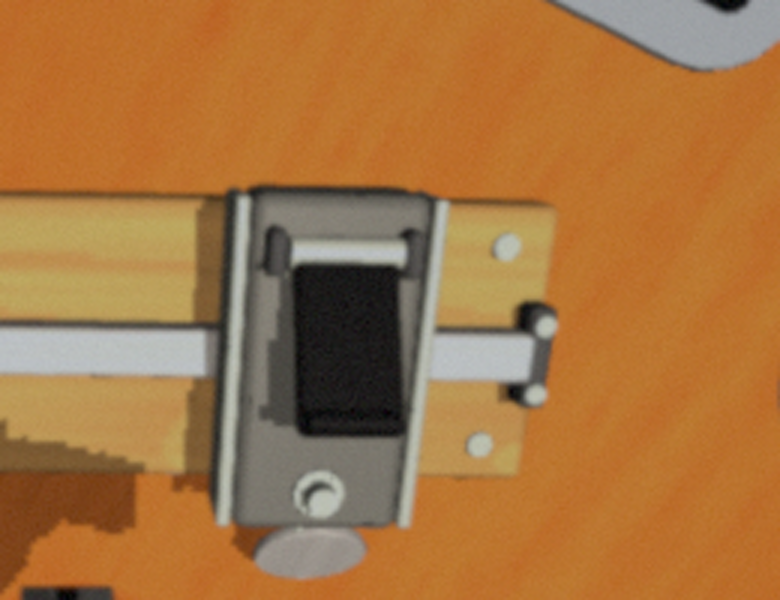

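```bash
python3 - <<'E'
from h import *
np.set_printoptions(precision=4,suppress=True)
O=np.array([.534,-.060,0]);y=np.array([.030,.9995,0]);x=np.array([y[1],-y[0],0])
g=lambda p:np.c_[(p-O)@x,(p-O)@y,p]
f=lambda l:[(u/3+300-.3,v/3+60-.3) for u,v in l]
print('cap',g(wplane('w5',f([(537,355)]),.026)))
print('plates',g(wplane('w5',f([(218,524),(411,526),(231,192),(448,201)]),.049)))
print('flag',g(wplane('w5',f([(310,552)]),.022)))
a=np.load('w5.npz');c=env.calibration('wrist');H=np.array(c['hand_eye']);T=np.eye(4);T[:3,:3]=R.from_quat(np.roll(a['q'],-1)).as_matrix();T[:3,3]=a['p'];T=T@H
for u,v in f([(345,290),(345,340),(350,390),(350,408),(350,428),(270,460)]):
  q=T[:3,:3]@(np.r_[slopes(c,[(u,v)])[0],1]*a['d'][int(v+.5),int(u+.5)])+T[:3,3];print('flap',g(q[None]))
b=np.load('w1.npz')
print('flag w1 round',g(wplane('w1',[(436,218)],.022)))
E
```

```text
cap [[ 0.0025 -0.1224  0.5328 -0.1824  0.026 ]]
plates [[-0.04   -0.0309  0.493  -0.0897  0.049 ]
 [-0.0402 -0.084   0.4913 -0.1428  0.049 ]
 [ 0.0492 -0.0293  0.5823 -0.0907  0.049 ]
 [ 0.0479 -0.0835  0.5794 -0.1449  0.049 ]]
flag [[-0.0613 -0.0636  0.4708 -0.1217  0.022 ]]
flap [[ 0.0275 -0.0566  0.5598 -0.1174  0.0608]]
flap [[ 0.0166 -0.0561  0.5489 -0.1165  0.0669]]
flap [[ 0.0059 -0.0568  0.5382 -0.117   0.0729]]
flap [[ 0.0018 -0.0568  0.5341 -0.1169  0.0743]]
flap [[-0.0017 -0.0561  0.5306 -0.1161  0.0786]]
flap [[-0.0216 -0.0439  0.5111 -0.1033  0.0481]]
flag w1 round [[-0.0568 -0.0642  0.4753 -0.1225  0.022 ]]
```

The stop measures 6–8 mm short of the notch (stop ≈ -0.058, notch ≈ -0.065), so it's resting on the crest of the ridge and hasn't clicked in. I'll go back and push further.

>>> {"fn": "play_rows", "kwargs": {
  "steps": [
    {"claw": 255, "dp": [0, 0, 0], "angular": [-5, 0, 0]},
    {"claw": 255, "dp": [0, 0, 0], "angular": [-5, 0, 0]},
    {"claw": 255, "dp": [0, 0, 0], "angular": [-5, 0, 0]},
    {"claw": 255, "dp": [0, -0.0078, 0.029], "angular": [0, 0, 0]},
    {"claw": 255, "dp": [0, -0.0078, 0.029], "angular": [0, 0, 0]},
    {"claw": 255, "dp": [0, -0.0078, 0.029], "angular": [0, 0, 0]},
    {"claw": 255, "dp": [0, -0.0065, 0.0241], "angular": [0, 0, 0]},
    {"claw": 255, "dp": [0, 0, 0], "angular": [0, 0, 0]}
  ]
}}

```text
clock: 11.22
tcp_pos: [0.5271, -0.0482, 0.0424]
orientation: [0.128, 0.992, -0.01, -0.006]
wrist_force: [-0.8, 0.7, -1.3]
finger_gap: -0.0
```

>>> {"fn": "play_rows", "kwargs": {
  "steps": [
    {"claw": 255, "dp": [0, -0.0026, 0.0097], "angular": [0, 0, 0]},
    {"claw": 255, "dp": [0, -0.0026, 0.0097], "angular": [0, 0, 0]},
    {"claw": 255, "dp": [0, 0, 0], "angular": [0, 0, 0]},
    {"claw": 255, "dp": [0, 0, 0], "angular": [0, 0, 0]},
    {"claw": 255, "dp": [0, 0.0058, 0.0016], "angular": [0, 0, 0]},
    {"claw": 255, "dp": [0, 0.0058, 0.0016], "angular": [0, 0, 0]},
    {"claw": 255, "dp": [0, 0, 0], "angular": [0, 0, 0]},
    {"claw": 255, "dp": [0, 0, 0], "angular": [0, 0, 0]}
  ]
}}

```text
clock: 11.88
tcp_pos: [0.5314, -0.0615, 0.0277]
orientation: [0.128, 0.992, -0.012, -0.001]
wrist_force: [-0.4, -0.4, 0.4]
finger_gap: -0.0
```

>>> {"fn": "play_rows", "kwargs": {
  "steps": [
    {"claw": 255, "dp": [0, -0.0012, 0.0045], "angular": [0, 0, 0]},
    {"claw": 255, "dp": [0, 0, 0], "angular": [0, 0, 0]},
    {"claw": 255, "dp": [0, 0.0048, 0.0013], "angular": [0, 0, 0]},
    {"claw": 255, "dp": [0, 0.0048, 0.0013], "angular": [0, 0, 0]},
    {"claw": 255, "dp": [0, 0.0048, 0.0013], "angular": [0, 0, 0]},
    {"claw": 255, "dp": [0, 0.0029, 0.0008], "angular": [0, 0, 0]},
    {"claw": 255, "dp": [0, 0, 0], "angular": [0, 0, 0]},
    {"claw": 255, "dp": [0, 0, 0], "angular": [0, 0, 0]}
  ]
}}

```text
clock: 12.55
tcp_pos: [0.5305, -0.0791, 0.0223]
orientation: [0.128, 0.992, -0.011, -0.001]
wrist_force: [-0.0, 0.9, -0.5]
finger_gap: 0.0001
```

>>> {"fn": "play_rows", "kwargs": {
  "steps": [
    {"claw": 255, "dp": [0, 0.00097, 0.00026], "angular": [0, 0, 0]},
    {"claw": 255, "dp": [0, 0.00097, 0.00026], "angular": [0, 0, 0]},
    {"claw": 255, "dp": [0, 0.00097, 0.00026], "angular": [0, 0, 0]},
    {"claw": 255, "dp": [0, 0.00097, 0.00026], "angular": [0, 0, 0]},
    {"claw": 255, "dp": [0, 0, 0], "angular": [0, 0, 0]},
    {"claw": 255, "dp": [0, 0, 0], "angular": [0, 0, 0]},
    {"claw": 255, "dp": [0, 0, 0], "angular": [0, 0, 0]},
    {"claw": 255, "dp": [0, 0, 0], "angular": [0, 0, 0]}
  ]
}}

```text
clock: 13.22
tcp_pos: [0.5305, -0.0827, 0.0223]
orientation: [0.128, 0.992, -0.011, -0.001]
wrist_force: [-0.3, -0.0, 0.8]
finger_gap: -0.0001
```

>>> {"fn": "play_rows", "kwargs": {
  "steps": [
    {"claw": 255, "dp": [0, 0.00097, 0.00026], "angular": [0, 0, 0]},
    {"claw": 255, "dp": [0, 0.0005, 0.00013], "angular": [0, 0, 0]},
    {"claw": 255, "dp": [0, 0, 0], "angular": [0, 0, 0]},
    {"claw": 255, "dp": [0, 0, 0], "angular": [0, 0, 0]},
    {"claw": 255, "dp": [0, 0, 0], "angular": [0, 0, 0]},
    {"claw": 255, "dp": [0, 0, 0], "angular": [0, 0, 0]},
    {"claw": 255, "dp": [0, 0, 0], "angular": [0, 0, 0]},
    {"claw": 255, "dp": [0, 0, 0], "angular": [0, 0, 0]}
  ]
}}

```text
clock: 13.88
tcp_pos: [0.5304, -0.0843, 0.0223]
orientation: [0.128, 0.992, -0.011, -0.001]
wrist_force: [1.1, -0.3, 0.2]
finger_gap: 0.0
```

```bash
python3 - <<'E'
from h import *
for i in range(3):
    s=env.get_state();im,_=grab('top' if i else 'wrist','t6' if i else 'w6');print(s['tcp_pos'],s['wrist_force'])
a=cv2.resize(np.load('t6.npz')['im'][140:212,300:393],None,fx=6,fy=6,interpolation=cv2.INTER_CUBIC)
cv2.imwrite('pics/t6c.png',a[:,:,::-1])
# plate edge shift between t4 and t6: profile along rows of near half (crop rows 200-250)
for t in('t4','t6'):
    g=cv2.cvtColor(np.load(t+'.npz')['im'],cv2.COLOR_RGB2GRAY).astype(int);print(t,g[179:183,336:370].mean(0).astype(int))
p=[np.float32(cv2.cvtColor(np.load(t+'.npz')['im'],cv2.COLOR_RGB2GRAY))[172:184,344:370] for t in('t4','t6')]
print(cv2.phaseCorrelate(*p))
E
```

```text
[ 0.53044056 -0.08431581  0.02227719] [ 1.05244153 -0.29099461  0.16903617]
[ 0.5304429  -0.08429242  0.02227021] [ 0.39168376 -0.73333969 -1.26912073]
[ 0.53042224 -0.0842871   0.02225341] [ 0.4582209   0.20009209 -0.32951814]
t4 [105 102 102 156  90 101 121 120 123 136 138 138 142 153 166 168 157 140
 138 137 137 135 118 103 169 145 152 154 153 153 153 153 152 153]
t6 [115 113 112 106 105 104 106 128 137 100 121 137 139 139 139 139 145 166
 162 172 167 145 138 137 137 136 133 118 153 165 154 152 152 152]
((4.364112150974755, 0.25151902137682836), 0.7449269515496714)
```

In the top view the plates have shifted 4.4 px (≈10.5 mm) since t4, which puts the stop at -0.065, the notch position. This disagrees with w5, so I'll retreat and measure again in both cameras.

>>> {"fn": "play_rows", "kwargs": {
  "steps": [
    {"claw": 255, "dp": [0, -0.0058, -0.00156], "angular": [0, 0, 0]},
    {"claw": 255, "dp": [0, -0.0097, -0.0026], "angular": [0, 0, 0]},
    {"claw": 255, "dp": [0, -0.0097, -0.0026], "angular": [0, 0, 0]},
    {"claw": 255, "dp": [0, 0.0078, -0.029], "angular": [0, 0, 0]},
    {"claw": 255, "dp": [0, 0.0078, -0.029], "angular": [0, 0, 0]},
    {"claw": 255, "dp": [0, 0.0078, -0.029], "angular": [5, 0, 0]},
    {"claw": 255, "dp": [0, 0, -0.03], "angular": [5, 0, 0]},
    {"claw": 255, "dp": [0, 0, -0.02], "angular": [5, 0, 0]}
  ]
}}

```text
clock: 14.7
tcp_pos: [0.5324, -0.0499, 0.1657]
orientation: [-0.004, 1.0, -0.01, 0.002]
wrist_force: [0.9, -1.1, -0.1]
finger_gap: 0.0
```

>>> {"fn": "play_rows", "kwargs": {
  "steps": [
    {"claw": 255, "dp": [0, 0, 0], "angular": [0, 0, 0]},
    {"claw": 255, "dp": [0, 0, 0], "angular": [0, 0, 0]},
    {"claw": 255, "dp": [0, 0, 0], "angular": [0, 0, 0]},
    {"claw": 255, "dp": [0, 0, 0], "angular": [0, 0, 0]},
    {"claw": 255, "dp": [0, 0, 0], "angular": [0, 0, 0]},
    {"claw": 255, "dp": [0, 0, 0], "angular": [0, 0, 0]},
    {"claw": 255, "dp": [0, 0, 0], "angular": [0, 0, 0]},
    {"claw": 255, "dp": [0, 0, 0], "angular": [0, 0, 0]}
  ]
}}

```text
clock: 15.37
tcp_pos: [0.5309, -0.0516, 0.1615]
orientation: [-0.002, 1.0, -0.011, -0.0]
wrist_force: [-0.1, -0.4, 0.3]
finger_gap: -0.0
```

```bash
python3 - <<'E'
from h import *
grab('wrist','w7');grab('top','t7')
G=lambda t:np.float32(cv2.cvtColor(np.load(t+'.npz')['im'],cv2.COLOR_RGB2GRAY))
for t in('w5','w7'): print(t,np.load(t+'.npz')['p'])
# wrist: board/cap patch vs stop patch shift w5->w7
print('cap',cv2.phaseCorrelate(G('w5')[120:220,455:495].copy(),G('w7')[120:220,455:495].copy()))
print('stop',cv2.phaseCorrelate(G('w5')[115:240,365:455].copy(),G('w7')[115:240,365:455].copy()))
print('top t6->t7',cv2.phaseCorrelate(G('t6')[172:184,344:370].copy(),G('t7')[172:184,344:370].copy()))
print(G('t7')[179:183,336:370].mean(0).astype(int))
a=cv2.resize(np.load('t7.npz')['im'][140:212,300:393],None,fx=4,fy=4,interpolation=cv2.INTER_CUBIC)
b=cv2.resize(np.load('w7.npz')['im'][110:250,350:490],None,fx=3,fy=3,interpolation=cv2.INTER_CUBIC)[:288*3//2]
b=cv2.copyMakeBorder(b,0,12,0,0,cv2.BORDER_CONSTANT); a=cv2.copyMakeBorder(a,0,b.shape[0]-a.shape[0],0,0,cv2.BORDER_CONSTANT)
cv2.imwrite('pics/tw7.png',np.hstack([a,b])[:,:,::-1])
E
```

```text
w5 [ 0.53099288 -0.04914509  0.1618581 ]
w7 [ 0.53091072 -0.05155306  0.16145863]
cap ((-2.71428253664817, 0.03691425432928952), 0.7635281076431274)
stop ((4.853502827373326, 0.5686902090785964), 0.8946697352091472)
top t6->t7 ((1.3812118246186635, 3.8841460492664743), -0.1439002377015573)
[139 137 136 135 133 131 130 127 125 123 120 117 114 111 107 103  98  92
  87  89  97 109 121 123 123 122 119 106 136 147 138 136 136 135]
```

View pics/tw7.png

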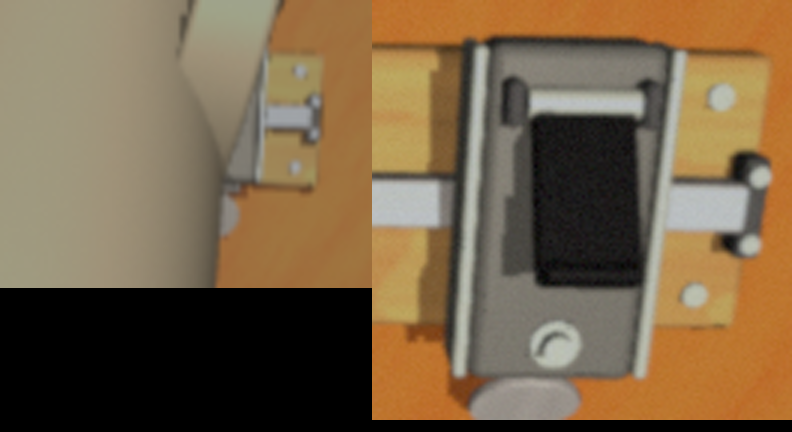

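```bash
python3 - <<'E'
from h import *
np.set_printoptions(precision=4,suppress=True)
O=np.array([.534,-.060,0]);y=np.array([.030,.9995,0]);x=np.array([y[1],-y[0],0])
g=lambda p:np.c_[(p-O)@x,(p-O)@y,p]
f=lambda l:[((u-372)/3+350-.3,v/3+110-.3) for u,v in l]
print('cap',g(wplane('w7',f([(751,210)]),.026)))
print('plates',g(wplane('w7',f([(454,376),(646,376),(472,42),(686,50)]),.049)))
print('flag',g(wplane('w7',f([(525,401)]),.022)))
h=lambda l:[(u/4+300-.4,v/4+140-.4) for u,v in l]
print('top right plate',g(onplane('top',h([(260,183),(268,60)]),.049)))
a=np.load('w7.npz');c=env.calibration('wrist');H=np.array(c['hand_eye']);T=np.eye(4);T[:3,:3]=R.from_quat(np.roll(a['q'],-1)).as_matrix();T[:3,3]=a['p'];T=T@H
for u,v in f([(588,130),(588,180),(588,230),(588,262),(588,280)]):
  q=T[:3,:3]@(np.r_[slopes(c,[(u,v)])[0],1]*a['d'][int(v+.5),int(u+.5)])+T[:3,3];print('flap',g(q[None]))
E
```

```text
cap [[ 0.0011 -0.1225  0.5314 -0.1825  0.026 ]]
plates [[-0.0404 -0.0371  0.4925 -0.0958  0.049 ]
 [-0.04   -0.0899  0.4913 -0.1487  0.049 ]
 [ 0.0493 -0.0363  0.5822 -0.0978  0.049 ]
 [ 0.0483 -0.0898  0.5796 -0.1512  0.049 ]]
flag [[-0.0608 -0.0637  0.4713 -0.1219  0.022 ]]
top right plate [[-0.0453 -0.0905  0.486  -0.1491  0.049 ]
 [ 0.0289 -0.0917  0.5602 -0.1525  0.049 ]]
flap [[ 0.0297 -0.0644  0.5618 -0.1252  0.0587]]
flap [[ 0.0188 -0.0637  0.5509 -0.1242  0.0653]]
flap [[ 0.0078 -0.0634  0.5398 -0.1236  0.0704]]
flap [[ 0.0017 -0.0625  0.5338 -0.1225  0.0764]]
flap [[-0.0022 -0.0624  0.5299 -0.1223  0.0781]]
```

The stop's centre (-0.0633) matches the round flag (-0.0637) in the same image, and the top view gives -0.064, so it's clicked in and stays with nothing touching it. Next, the flap.

>>> {"fn": "play_rows", "kwargs": {
  "steps": [
    {"claw": 255, "dp": [0.0004, 0.018, 0], "angular": [0, 0, 0]},
    {"claw": 255, "dp": [0.0004, 0.018, 0], "angular": [0, 0, 0]},
    {"claw": 255, "dp": [0.0004, 0.018, 0], "angular": [0, 0, 0]},
    {"claw": 255, "dp": [0.0004, 0.018, 0], "angular": [0, 0, 0]},
    {"claw": 255, "dp": [0, 0, 0.025], "angular": [0, 0, 0]},
    {"claw": 255, "dp": [0, 0, 0.025], "angular": [0, 0, 0]},
    {"claw": 255, "dp": [0, 0, 0.025], "angular": [0, 0, 0]},
    {"claw": 255, "dp": [0, 0, 0], "angular": [0, 0, 0]}
  ]
}}

```text
clock: 16.13
tcp_pos: [0.5278, -0.1226, 0.0821]
orientation: [-0.004, 1.0, -0.012, -0.004]
wrist_force: [-0.1, 0.3, -0.7]
finger_gap: 0.0
```

>>> {"fn": "play_rows", "kwargs": {
  "steps": [
    {"claw": 255, "dp": [0, 0, 0.003], "angular": [0, 0, 0]},
    {"claw": 255, "dp": [0, 0, 0.003], "angular": [0, 0, 0]},
    {"claw": 255, "dp": [0, 0, 0.003], "angular": [0, 0, 0]},
    {"claw": 255, "dp": [0, 0, 0.003], "angular": [0, 0, 0]},
    {"claw": 255, "dp": [0, 0, 0.003], "angular": [0, 0, 0]},
    {"claw": 255, "dp": [0, 0, 0.003], "angular": [0, 0, 0]},
    {"claw": 255, "dp": [0, 0, 0.003], "angular": [0, 0, 0]},
    {"claw": 255, "dp": [0, 0, 0], "angular": [0, 0, 0]}
  ]
}}

```text
clock: 16.8
tcp_pos: [0.5309, -0.1234, 0.0652]
orientation: [-0.002, 1.0, -0.011, -0.0]
wrist_force: [1.3, 0.3, -0.4]
finger_gap: 0.0
```

>>> {"fn": "play_rows", "kwargs": {
  "steps": [
    {"claw": 255, "dp": [0, 0, 0.0025], "angular": [0, 0, 0]},
    {"claw": 255, "dp": [0, 0, 0.0025], "angular": [0, 0, 0]},
    {"claw": 255, "dp": [0, 0, 0.0025], "angular": [0, 0, 0]},
    {"claw": 255, "dp": [0, 0, 0.0025], "angular": [0, 0, 0]},
    {"claw": 255, "dp": [0, 0, 0.0025], "angular": [0, 0, 0]},
    {"claw": 255, "dp": [0, 0, 0.0025], "angular": [0, 0, 0]},
    {"claw": 255, "dp": [0, 0, 0.0025], "angular": [0, 0, 0]},
    {"claw": 255, "dp": [0, 0, 0], "angular": [0, 0, 0]}
  ]
}}

```text
clock: 17.47
tcp_pos: [0.5312, -0.1234, 0.0476]
orientation: [-0.002, 1.0, -0.011, -0.0]
wrist_force: [-0.1, 0.3, 0.3]
finger_gap: -0.0002
```

>>> {"fn": "play_rows", "kwargs": {
  "steps": [
    {"claw": 255, "dp": [0, 0, 0.001], "angular": [0, 0, 0]},
    {"claw": 255, "dp": [0, 0, 0.001], "angular": [0, 0, 0]},
    {"claw": 255, "dp": [0, 0, 0.001], "angular": [0, 0, 0]},
    {"claw": 255, "dp": [0, 0, 0.001], "angular": [0, 0, 0]},
    {"claw": 255, "dp": [0, 0, 0], "angular": [0, 0, 0]},
    {"claw": 255, "dp": [0, 0, 0], "angular": [0, 0, 0]},
    {"claw": 255, "dp": [0, 0, 0], "angular": [0, 0, 0]},
    {"claw": 255, "dp": [0, 0, 0], "angular": [0, 0, 0]}
  ]
}}

```text
clock: 18.13
tcp_pos: [0.5313, -0.1235, 0.0441]
orientation: [-0.002, 1.0, -0.011, 0.0]
wrist_force: [-0.1, 0.5, -0.6]
finger_gap: 0.0001
```

>>> {"fn": "play_rows", "kwargs": {
  "steps": [
    {"claw": 255, "dp": [0, 0, 0.001], "angular": [0, 0, 0]},
    {"claw": 255, "dp": [0, 0, 0], "angular": [0, 0, 0]},
    {"claw": 255, "dp": [0, 0, 0.001], "angular": [0, 0, 0]},
    {"claw": 255, "dp": [0, 0, 0], "angular": [0, 0, 0]},
    {"claw": 255, "dp": [0, 0, 0.001], "angular": [0, 0, 0]},
    {"claw": 255, "dp": [0, 0, 0], "angular": [0, 0, 0]},
    {"claw": 255, "dp": [0, 0, 0], "angular": [0, 0, 0]},
    {"claw": 255, "dp": [0, 0, 0], "angular": [0, 0, 0]}
  ]
}}

```text
clock: 18.8
tcp_pos: [0.5314, -0.1236, 0.0435]
orientation: [-0.002, 1.0, -0.011, 0.001]
wrist_force: [-7.0, 0.6, 19.0]
finger_gap: 0.0001
```

```bash
python3 - <<'E'
from h import *
grab('wrist','w8');s=env.get_state();print(s['tcp_pos'],s['wrist_force'])
a=np.load('w8.npz');c=env.calibration('wrist');H=np.array(c['hand_eye'])
T=np.eye(4);T[:3,:3]=R.from_quat(np.roll(a['q'],-1)).as_matrix();T[:3,3]=a['p'];T=T@H
d=a['d']
for v in range(120,290,10):
  q=T[:3,:3]@(np.r_[slopes(c,[(322,v)])[0],1]*d[v,322])+T[:3,3];print(v,q.round(4),a['im'][v,322])
E
```

```text
[ 0.53137109 -0.12353402  0.04352879] [-6.77496779  2.44111371 18.83796732]
120 [ 5.937e-01 -1.253e-01 -2.000e-04] [187 115  47]
130 [ 5.883e-01 -1.252e-01  2.000e-04] [187 115  45]
140 [ 0.5827 -0.125  -0.0006] [190 114  45]
150 [ 5.771e-01 -1.249e-01 -1.000e-04] [187 115  46]
160 [ 0.5814 -0.1252  0.0457] [50 49 45]
170 [ 0.5774 -0.1251  0.0476] [124 121 109]
180 [ 0.5733 -0.125   0.0486] [129 125 115]
190 [ 0.5707 -0.125   0.055 ] [137 136 124]
200 [ 0.5668 -0.1249  0.0568] [183 190 182]
210 [ 0.5621 -0.1248  0.0559] [33 30 29]
220 [ 0.5571 -0.1247  0.0549] [34 33 29]
230 [ 0.5534 -0.1246  0.0573] [28 28 25]
240 [ 0.5482 -0.1245  0.0562] [20 20 23]
250 [ 0.5429 -0.1244  0.0553] [28 31 30]
260 [ 0.5425 -0.1244  0.0638] [5 0 8]
270 [ 0.5425 -0.1244  0.0722] [10  4  3]
280 [ 0.5429 -0.1244  0.0803] [ 5 11  6]
```

19 N at the hard stop, and the flap's upper face reads 0.056 along its length, so it's flat. I'll lift off, go clear and verify.

>>> {"fn": "play_rows", "kwargs": {
  "steps": [
    {"claw": 255, "dp": [0, 0, -0.003], "angular": [0, 0, 0]},
    {"claw": 255, "dp": [0, 0, -0.005], "angular": [0, 0, 0]},
    {"claw": 255, "dp": [0, 0, -0.02], "angular": [0, 0, 0]},
    {"claw": 255, "dp": [0, 0, -0.03], "angular": [0, 0, 0]},
    {"claw": 255, "dp": [0, 0, -0.03], "angular": [0, 0, 0]},
    {"claw": 255, "dp": [0, 0, -0.03], "angular": [0, 0, 0]},
    {"claw": 255, "dp": [0, -0.02, -0.01], "angular": [0, 0, 0]},
    {"claw": 255, "dp": [0, -0.02, 0], "angular": [0, 0, 0]}
  ]
}}

```text
clock: 19.52
tcp_pos: [0.5345, -0.0851, 0.1731]
orientation: [-0.001, 1.0, -0.012, 0.003]
wrist_force: [0.4, 0.4, -1.2]
finger_gap: -0.0001
```

>>> {"fn": "play_rows", "kwargs": {
  "steps": [
    {"claw": 255, "dp": [0, -0.016, 0], "angular": [0, 0, 0]},
    {"claw": 255, "dp": [0, -0.016, 0], "angular": [0, 0, 0]},
    {"claw": 255, "dp": [0, 0, 0], "angular": [0, 0, 0]},
    {"claw": 255, "dp": [0, 0, 0], "angular": [0, 0, 0]},
    {"claw": 255, "dp": [0, 0, 0], "angular": [0, 0, 0]},
    {"claw": 255, "dp": [0, 0, 0], "angular": [0, 0, 0]},
    {"claw": 255, "dp": [0, 0, 0], "angular": [0, 0, 0]},
    {"claw": 255, "dp": [0, 0, 0], "angular": [0, 0, 0]}
  ]
}}

```text
clock: 20.18
tcp_pos: [0.5328, -0.0527, 0.1694]
orientation: [-0.002, 1.0, -0.012, -0.0]
wrist_force: [0.4, -0.5, 0.3]
finger_gap: 0.0001
```

```bash
python3 - <<'E'
from h import *
im,_=grab('wrist','w9');s=env.get_state();print(s['tcp_pos'],s['wrist_force'])
cv2.imwrite('pics/w9c.png',cv2.resize(im[100:300,200:520],None,fx=2.5,fy=2.5,interpolation=cv2.INTER_CUBIC)[:,:,::-1])
E
```

```text
[ 0.53277162 -0.0525849   0.16936719] [ 0.53777584 -0.26266234  0.75136159]
```

View pics/w9c.png

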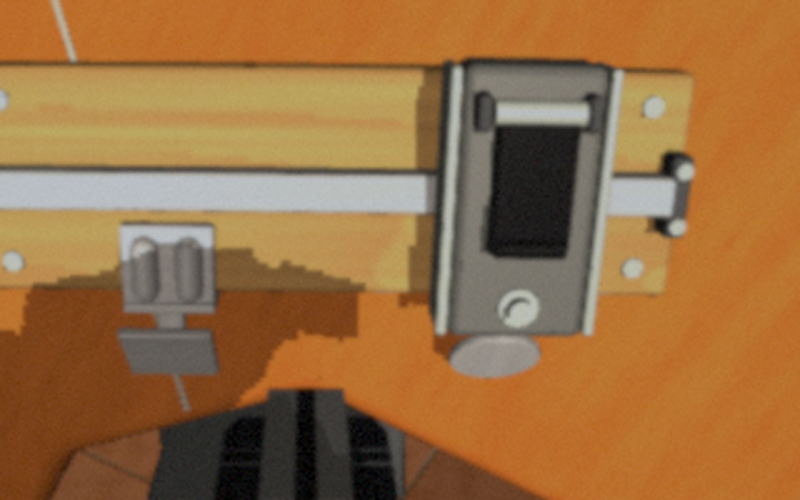

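```bash
python3 - <<'E'
from h import *
np.set_printoptions(precision=4,suppress=True)
O=np.array([.534,-.060,0]);y=np.array([.030,.9995,0]);x=np.array([y[1],-y[0],0])
g=lambda p:np.c_[(p-O)@x,(p-O)@y,p[:,2]]
f=lambda l:[(u/2.5+200-.3,v/2.5+100-.3) for u,v in l]
print('plates',g(wplane('w9',f([(435,333),(594,333),(450,64),(623,70)]),.049)))
print('flag',g(wplane('w9',f([(495,356)]),.022)))
a=np.load('w9.npz');c=env.calibration('wrist');H=np.array(c['hand_eye']);T=np.eye(4);T[:3,:3]=R.from_quat(np.roll(a['q'],-1)).as_matrix();T[:3,3]=a['p'];T=T@H
for u,v in f([(535,135),(535,165),(530,195),(530,225),(528,242),(470,280)]):
  U,V=int(u+.5),int(v+.5);q=T[:3,:3]@(np.r_[slopes(c,[(u,v)])[0],1]*np.median(a['d'][V-1:V+2,U-1:U+2]))+T[:3,3];print('flap',g(q[None]))
i0=np.load('w1.npz')['p']
env.hand_in()
E
```

```text
plates [[-0.0402 -0.0365  0.049 ]
 [-0.0398 -0.0904  0.049 ]
 [ 0.0491 -0.0363  0.049 ]
 [ 0.0481 -0.0897  0.049 ]]
flag [[-0.0614 -0.0637  0.022 ]]
flap [[ 0.0287 -0.0625  0.0554]]
flap [[ 0.0195 -0.0633  0.0557]]
flap [[ 0.01   -0.0625  0.056 ]]
flap [[ 0.0001 -0.0634  0.0558]]
flap [[-0.0049 -0.0628  0.0576]]
flap [[-0.0211 -0.047   0.0488]]
the job is handed in; nothing more can be done
```

The stop is in the round clip's notch and the clamp flap is pressed flat. I handed the job in at about 20 s of the 48 s allowed.

**Last checks (wrist view, arm clear of everything):**
- **Stop:** its centre is at -0.0632 m along the rail and the round flag's centre at -0.0637 m, so they agree to about 0.5 mm. An earlier top view gave -0.064 m for the stop.
- **Flap:** its upper face measured 55–58 mm above the worktop along its whole length, against 56.5 mm when flat.

**What went wrong or disagreed:**
- **Fingertip position:** the shut fingertips end about 16 mm behind the TCP, not 8 mm ahead of it. My first push therefore passed over the plate and moved the stop about 4 mm through the side of the flap. I lowered the finger and pushed on the plate from then on.
- **False click:** after the first proper push the force fell to zero, but the stop was still 6–8 mm short. It went home on a second push. That push showed about 1 N at most in the readings, so I did not see a clear force peak at the click. The click rests on the measured positions.
- **Press force:** pressing the flap reached about 19 N at its hard stop, more than the 2 N needed but under the 40 N limit.

I never drove the arm near the egg cup, garlic or match box, but I did not measure them again at the end.

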